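# Hang the brush hook on the leaning pegboard

## Robot

A 6-joint arm with a two-finger parallel gripper is mounted at the origin on the work surface. World frame = base frame: x ahead of the robot, y to its left, z up, the work surface at z = 0. Lengths are in m, angles in rad, forces in N, time in s.
With the tool pointing down it reaches from about 0.35 to 0.775 m from the base axis. Payload 5.5 kg.
Tool frame: the origin (TCP) lies on the centre line of the jaws, within the pads' length; the fingertips stand 11 mm ahead of it and the grasp point (between the pads) lies 8 mm behind it (env.tip_extent is the distance from the TCP to the fingertips, in m); z points along the fingers, y is the line along which they close (so a half turn about z gives the same grasp; the last joint's range is limited). The gripper opens to 85 mm and grips with 20 to 120 N. Pads are 22 mm wide; open, the fingers measure 114 mm over their backs; the gripper's body (76 mm by 85 mm) begins 54 mm behind the grasp point. The pads swing forward as they close: fully open they stand 13 mm farther back than shut.
Start: joints at [1.001, 0.313, 0.046, 1.304, 0, 1.431], TCP at [0.24, 0.523, 0.242] pointing down, gripper open.
Joint ranges: [-2.76, 2.76], [-0.86, 1.69], [-1.03, 1.26], [-2.2, 2.34], [-1.47, 1.5], [-3.14, 3.14]. Speed limits (rad/s): [2.57, 2.57, 3.14, 3.14, 3.14, 3.14].

## Interface

Orientations are given as a unit quaternion [w, x, y, z].
In Python, from workcell import env gives the robot as it stands.
- The arm moves only by the shell command python3 -m jog 'ROWS' [FORCE]. ROWS is JSON, a list of rows, each a list of 5 numbers: the gripper's target within -1 to 1 (shut at 1, half-way at 0, fully open at -1), then the shift along the tool's x, y, z in m, then the turn about the tool's z in degrees. In form: [[fingers, tx, ty, tz, turn], ...]. A call has 1 to 5 rows; each row shifts and turns the commanded pose from where the row before left it, along the tool's axes as they then stand; what a row does not reach is not made up. A row lasts 1/12 s, in which the tool goes at most 41.7 mm and 7.16 degrees, less where a joint would pass 70% of its speed; a pose out of reach is approached as far as the arm can. A call is refused whole if a number of a shift passes 0.0417 or a number of a turn 7.16, either way. A call with a gripper value outside its range is refused whole. The fingers move at their own pace and stop on an object; FORCE is the grip in N (left out, the last holds). Time passes only in rows, so rows that do not move let the fingers close. It gives the time, the measured TCP pose, the force, the opening and the grip force at its end, in the units of the state.
- env.get_state(): the state, without advancing time (a new reading comes with each control period).
- env.read_camera(name): name is "side" or "top"; returns a dict with "img" (400x640x3 uint8, red, green, blue), "fov_y" (degrees; the focal length in pixels is half the picture's height over the tangent of half this angle, whatever the lens; pixels are square), "cx", "cy" (the principal point, pixels), "T" (4x4, takes a point from camera to world coordinates). Camera axes: x right, y up, looking along -z (the intrinsics and any distortion apply to the point x, -y, -z); pixel columns grow to the right and rows downward; lengths in m; the calibration is good to about 2 mm. A picture is of the moment at which its call begins. There is no depth.
- env.hand_in(): hands the job in; it is judged then, once.
The state is a dict: "clock": time; "joint_pos": joint angles; "qvel": joint speeds; "tau": joint torques, N m; "tcp_pos": TCP position; "orientation": TCP orientation; "wrist_force": force on the tool from outside, world axes, zero at the start; "ft_torque": the same for the moment, N m; "finger_gap": finger opening in m; "grip_force": force on a finger pad.
Only numpy, scipy, OpenCV 4.12 (cv2) and the standard library are available. Lean on these libraries where they do the work, as an engineer would, in place of code of your own. Each camera call takes 0.05 s, during which the arm holds its last target. There are 200 camera calls.

## Task

Hang the dark steel brush hook on the screw that stands out of the leaning pegboard, between the two brushes: pass the round hole of its keyhole over the screw head until the plate lies against the board, then pull it down the slope until the screw sits at the very end of the slot, and let go, leaving it straight and flat on the board. Leave the hairpin jar, the tweezer and the compact mirror where they are.

Things in the scene. Friction and masses are not known exactly. Their poses are not given: they have to be found in the camera images.
- hook_plate: The brush hook to hang: loose dark steel plate 140 mm long (x), 70 wide (y), 5 thick, about 0.2 kg, lying on its back on the ledge at the start. Origin: centre of its back face; x to its top end, z out of its front (up at the start). A keyhole is cut through its upper half and a hook fin stands on the lower half of its front. Hung, its x points up the slope and its z out of the board.
- plate_fin (a point): Point on hook_plate to grip: middle of the hook fin, at x = -25 mm, 33 mm above the back face; axes as hook_plate. The fin is 12 mm thick (y), 44 mm long (x from -47 to -3 mm) and rises to 50 mm above the back face; at its upper end a tongue, also 12 mm thick, juts on to x = +10 mm, 40 to 50 mm above the back face.
- plate_hole (a point): Point on hook_plate in the plane of its back face: centre of the keyhole's round (eight-sided) hole, 24 mm across, at x = +25 mm. From it a slot 10 mm wide runs towards the plate's top (+x). Axes as hook_plate.
- plate_slot (a point): Point on hook_plate in the plane of its back face: where the screw's axis is when the screw sits against the end of the slot (x = +47 mm, 22 mm beyond plate_hole). Axes as hook_plate.
- screw (a point): Steel mushroom-head screw fixed in the pegboard: the point where its axis meets the board's face. Axes are the board's: x straight up the slope, y across, z out of the face along the screw. Shank 7 mm diameter; head 16 mm diameter, its underside 8 mm and its top 12 mm above the face.
- panel: White pegboard, 320 mm wide (y), 240 mm along the slope (x -150 to +90), fixed, sloping 40 degrees from level, low edge 30 mm above the ledge, facing roughly -y. Pose as screw. Fixed on it: pink paddle brush (y -149 to -83 mm, up to 33 mm off the face), round brush (y +99 to +141, up to 43 mm off), each on a peg at x = +75 mm, 35 mm long. Between them only the screw.
- hairpin_jar: Bystander: clear acrylic jar of hairpins, 62 mm diameter, 72 mm tall; origin at the centre of its underside.
- tweezer: Bystander: steel tweezer lying flat, about 100 mm long (x), 18 mm wide, 7 mm thick; origin at the centre of its underside.
- compact_mirror: Bystander: folded round compact mirror, 72 mm diameter, 16 mm thick; origin at the centre of its underside.
Things that resemble listed ones, but are neither listed nor needed, are in the scene too. There is more than one size of the hook_plate; the one meant has the size given above.

How it is judged:
At the end, for the whole second after the job is handed in: The screw sits at the end of the slot (within 5 mm up or down the slope, 4 mm sideways), the plate's back lies within 4 mm of the board and flat to it within 6 degrees, its length runs up the slope within 14 degrees with the round hole below the screw, and it is at rest (x of plate_slot in the frame of screw between -0.005 and 0.004 m and y of plate_slot in the frame of screw between -0.004 and 0.004 m and z of plate_slot in the frame of screw between -0.003 and 0.004 m and x of plate_hole in the frame of screw below -0.015 m and angle between the z axis of hook_plate and the z axis of screw, either way round below 0.1 rad and angle between the x axis of hook_plate and the x axis of screw, either way round below 0.25 rad and linear speed of hook_plate below 0.01 m/s and angular speed of hook_plate below 0.1 rad/s); the robot touches nothing.
It fails at once if the hairpin jar is moved more than 20 mm or tipped (distance of hairpin_jar from where it was at the start of the episode above 0.02 m or angle between hairpin_jar's own z axis and vertical above 0.35 rad).
It fails at once if the tweezer is moved more than 20 mm or tipped (distance of tweezer from where it was at the start of the episode above 0.02 m or angle between tweezer's own z axis and vertical above 0.35 rad).
It fails at once if the compact mirror is moved more than 20 mm or tipped (distance of compact_mirror from where it was at the start of the episode above 0.02 m or angle between compact_mirror's own z axis and vertical above 0.35 rad).
It also fails if it takes over 37 s, if anything falls off the work surface, if the arm or the gripper's body presses on something with over 40 N, if the wrist force passes 120 N, or if a joint passes its speed limit or range.

## Working session

There is one attempt and no reset: what is moved stays moved. The work goes in short steps, Python scripts to look and compute and a shell command to move; the robot and the scene stay as the last step left them, time stands still between calls to the robot, and variables do not carry over. Pictures are saved under pics/ and viewed, at most 10 in all, crops included, and the job is handed in when it is done.

```bash
ls; mkdir -p pics
python3 - <<'E'
from workcell import env
import cv2,numpy as np
s=env.get_state();print(s)
for n in("top","side"):
    c=env.read_camera(n);print(n,{k:v for k,v in c.items() if k!="img"})
    cv2.imwrite(f"pics/{n}0.png",c["img"][:,:,::-1])
    np.save(f"pics/{n}0.npy",c,allow_pickle=True)
E
```

```text
pics
{'clock': 0.0, 'joint_pos': array([1.00142055e+00, 3.14018034e-01, 4.49728046e-02, 1.30362146e+00,
       1.79923017e-05, 1.43120183e+00]), 'qvel': array([ 0.00087712, -0.000355  ,  0.00074652, -0.00012724,  0.00027778,
        0.00148427]), 'tau': array([-4.46566764e-04, -4.80628860e+01,  2.98533458e+01,  1.94464781e-02,
       -2.35185807e-04, -3.07166260e-06]), 'tcp_pos': array([0.239314  , 0.52227994, 0.24139632]), 'orientation': array([-3.33044778e-04,  2.13240502e-01,  9.76999291e-01, -8.73912630e-04]), 'wrist_force': array([-0.16093737, -0.588867  ,  0.28083617]), 'ft_torque': array([-0.03568173, -0.03590915, -0.00102613]), 'grip_force': 0.0, 'finger_gap': 0.0854677635533491}
top {'fov_y': 57.147224438934906, 'cx': 323.04930899495315, 'cy': 201.32451350346182, 'T': array([[-0.00628007,  0.992309  , -0.12362607,  0.42188149],
       [-0.99992174, -0.00489381,  0.0115138 , -0.120068  ],
       [ 0.01082024,  0.1236887 ,  0.99226208,  0.97525143],
       [ 0.        ,  0.        ,  0.        ,  1.        ]])}
side {'fov_y': 49.4829106516473, 'cx': 325.4755208991545, 'cy': 201.21485080641753, 'T': array([[ 0.68802471,  0.4367032 , -0.57957943,  0.04079802],
       [-0.72531822,  0.43929567, -0.53003094, -0.59605929],
       [ 0.02314053,  0.7850539 ,  0.61899506,  0.65707712],
       [ 0.        ,  0.        ,  0.        ,  1.        ]])}
```

View pics/top0.png

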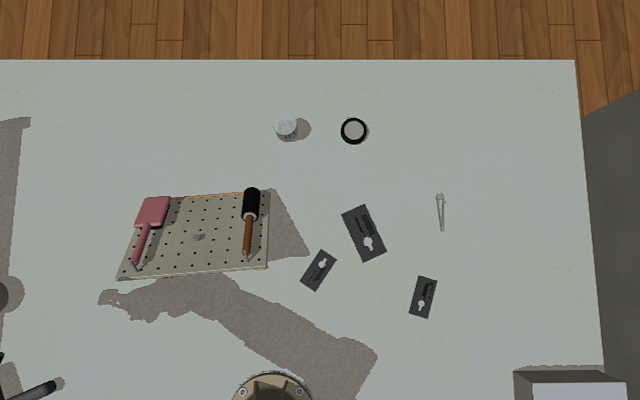

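View pics/side0.png

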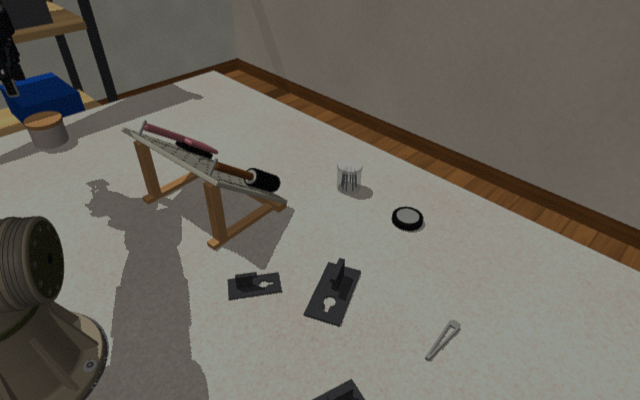

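```bash
cat > h.py <<'E'
import numpy as np,cv2
def load(n): return np.load(n,allow_pickle=True).item()
def grab(n,tag):
    from workcell import env
    c=env.read_camera(n);np.save(f"pics/{tag}.npy",c,allow_pickle=True);return c
def F(c): return c["img"].shape[0]/2/np.tan(np.radians(c["fov_y"]/2))
def ray(c,u,v):
    d=np.array([(u-c["cx"])/F(c),-(v-c["cy"])/F(c),-1.]);return c["T"][:3,3],c["T"][:3,:3]@d
def onz(c,u,v,z):
    o,d=ray(c,u,v);return o+d*(z-o[2])/d[2]
def tri(cs,ps):
    A=np.zeros((3,3));b=np.zeros(3)
    for c,p in zip(cs,ps):
        o,d=ray(c,*p);d=d/np.linalg.norm(d);M=np.eye(3)-np.outer(d,d);A+=M;b+=M@o
    x=np.linalg.solve(A,b);return x,[np.round(proj(c,x)-p,1) for c,p in zip(cs,ps)]
def proj(c,X):
    q=np.linalg.inv(c["T"])@np.append(X,1);return np.array([c["cx"]+F(c)*q[0]/-q[2],c["cy"]-F(c)*q[1]/-q[2]])
def crop(c,u0,v0,w,h,k): return cv2.resize(c["img"][v0:v0+h,u0:u0+w,::-1],None,fx=k,fy=k,interpolation=cv2.INTER_CUBIC)
E
python3 - <<'E'
from h import *
t=load("pics/top0.npy");s=load("pics/side0.npy")
a=np.zeros((600,800,3),np.uint8)
a[:300,:480]=crop(t,110,185,160,100,3)
a[:300,500:800]=crop(t,335,200,60,60,5)   # big plate
a[300:600,:480]=crop(s,115,115,160,100,3) 
a[300:600,500:800]=crop(s,295,250,75,75,4)
cv2.imwrite("pics/c1.png",a)
m=(t["img"].max(2)<90).astype(np.uint8);m[:,:290]=0;m[:195]=0;m[330:]=0;m[:,460:]=0
for k in cv2.findContours(m,0,2)[0]:
    if cv2.contourArea(k)<100: continue
    b=cv2.boxPoints(cv2.minAreaRect(k));P=np.array([onz(t,*p,.005) for p in b])
    print(b.round(1).tolist(),P[:,:2].round(3).tolist(),[np.linalg.norm(P[i]-P[i-1]).round(3) for i in(1,2)])
E
```

```text
[[408.29998779296875, 313.29998779296875], [418.3999938964844, 275.0], [437.0, 280.0], [426.8999938964844, 318.20001220703125]] [[0.251, -0.349], [0.348, -0.378], [0.335, -0.427], [0.239, -0.396]] [np.float64(0.101), np.float64(0.05)]
[[299.0, 281.0], [320.5, 248.6999969482422], [336.20001220703125, 259.20001220703125], [314.70001220703125, 291.5]] [[0.335, -0.068], [0.418, -0.124], [0.39, -0.165], [0.308, -0.108]] [np.float64(0.1), np.float64(0.049)]
[[340.29998779296875, 214.10000610351562], [364.3999938964844, 203.0], [386.70001220703125, 251.39999389648438], [362.6000061035156, 262.5]] [[0.508, -0.177], [0.538, -0.241], [0.41, -0.297], [0.381, -0.234]] [np.float64(0.071), np.float64(0.14)]
```

View pics/c1.png

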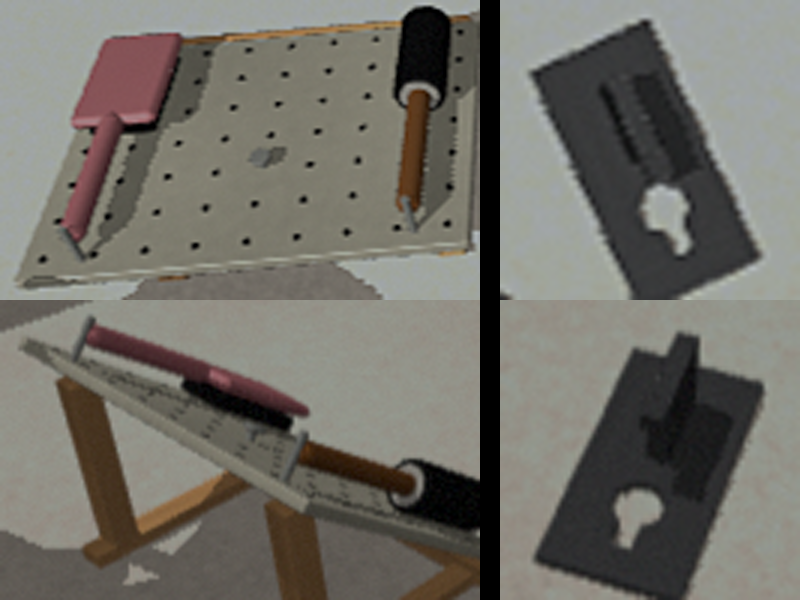

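Run:
```python
from h import *
t=load("pics/top0.npy");s=load("pics/side0.npy")
N=dict(pp=((130.7,262.3),(145.7,121.7)),rp=((245.3,251.7),(216,159.7)),cl=((116,279.3),(122.3,129)),cr=((266.7,267.3),(216.7,182.7)),sc=((197.3,237.3),(200.5,159.3)))
W={}
for k,p in N.items():
    W[k],e=tri((t,s),p);print(k,W[k].round(4),e)
# rigid fit board frame
L=dict(pp=(.075,-.116,.035),rp=(.075,.120,.035),cl=(.09,-.16,0),cr=(.09,.16,0),sc=(0,0,.012))
A=np.array([L[k] for k in L]);B=np.array([W[k] for k in L])
y=W['cr']-W['cl']+W['rp']-W['pp'];y[2]=0;y/=np.linalg.norm(y)
h=np.cross(y,[0,0,1]);  # horizontal
for sg in(1,-1):
    x=sg*h*np.cos(np.radians(40))+np.array([0,0,np.sin(np.radians(40))]);z=np.cross(x,y);R=np.c_[x,y,z]
    if z[2]<0: continue
    o=(B-A@R.T);print(sg,"yaw y",np.degrees(np.arctan2(y[1],y[0])).round(2),"xdir",x.round(3),"z",z.round(3));print(o.round(4),o.mean(0))
for q in((t,'top'),(s,'side')): print(q[1], [proj(q[0],B[-1]).round(1)])
# plate fin top estimate
c=np.array([.459,-.237,0]);a=np.array([-.1275,-.0565,0]);a/=np.linalg.norm(a)
for xx,zz in((-.047,.05),(.010,.05),(.025,.005)):
    P=c+a*xx+[0,0,zz];print(xx,zz,P.round(3),proj(t,P).round(1),proj(s,P).round(1))
```

```text
pp [0.3948 0.2705 0.1972] [array([ 0.7, -0.9]), array([-1.1, -0.1])]
rp [0.4137 0.0338 0.1988] [array([ 0.2, -0.2]), array([-0.3, -0. ])]
cl [0.3575 0.3102 0.1776] [array([ 0.2, -0.3]), array([-0.4, -0.1])]
cr [ 0.3811 -0.0095  0.1831] [array([ 0.4, -0.5]), array([-0.7, -0. ])]
sc [0.4473 0.1574 0.1278] [array([ 0.5, -0.6]), array([-0.8, -0. ])]
1 yaw y -85.63 xdir [-0.764 -0.058  0.643] z [0.641 0.049 0.766]
[[0.4385 0.1575 0.1221]
 [0.4395 0.1561 0.1237]
 [0.4384 0.1559 0.1197]
 [0.4377 0.1553 0.1253]
 [0.4396 0.1568 0.1186]] [0.43874207 0.15632937 0.12189371]
top [array([197.8, 236.7])]
side [array([199.7, 159.3])]
-0.047 0.05 [ 0.502 -0.218  0.05 ] [357.6 215. ] [340.4 257.3]
0.01 0.05 [ 0.45  -0.241  0.05 ] [367.1 235.6] [330.8 278.2]
0.025 0.005 [ 0.436 -0.247  0.005] [367.3 241.3] [327.5 299.9]
```

```bash
A='[[-1,-0.0266,-0.029,-0.006,0],[-1,-0.0266,-0.029,-0.006,0],[-1,-0.0266,-0.029,-0.006,0],[-1,-0.0266,-0.029,-0.006,0],[-1,-0.0266,-0.029,-0.006,0]]'
python3 -m jog '[[-1,-0.0266,-0.029,-0.006,0],[-1,-0.0266,-0.029,-0.006,0],[-1,-0.0266,-0.029,-0.006,0],[-1,-0.0266,-0.029,-0.006,0],[-1,-0.0266,-0.029,-0.006,0]]' 40
python3 -m jog '[[-1,-0.0266,-0.029,0,0],[-1,-0.0266,-0.029,0,0],[-1,-0.0266,-0.029,0,0],[-1,-0.0266,-0.029,0,0],[-1,-0.0266,-0.029,0,0]]'
python3 -m jog '[[-1,-0.0266,-0.029,0,0],[-1,-0.0266,-0.029,0,0],[-1,-0.0266,-0.029,0,0],[-1,-0.0266,-0.029,0,0],[-1,-0.0266,-0.029,0,0]]'
python3 -m jog '[[-1,-0.0266,-0.029,0,0],[-1,-0.0266,-0.029,0,0],[-1,-0.0266,-0.029,0,0],[-1,-0.0266,-0.029,0,0],[-1,-0.0266,-0.029,0,0]]'
python3 -m jog '[[-1,0,0,0.01,-6.9],[-1,0,0,0.01,-6.9],[-1,0,0,0.01,-6.9],[-1,0,0,0.01,-6.9],[-1,0,0,0.01,-6.9]]'
python3 -m jog '[[-1,0,0,0.01,-6.9],[-1,0,0,0.01,-7.1],[-1,0,0,0,0]]'
```

```text
clock: 0.52
tcp_pos: [0.2999, 0.3337, 0.2721]
orientation: [-0.0, 0.213, 0.977, -0.0]
wrist_force: [1.8, 0.3, -0.2]
finger_gap: 0.0856
grip_force: 0.0
clock: 0.93
tcp_pos: [0.3604, 0.1465, 0.2722]
orientation: [0.0, 0.213, 0.977, 0.0]
wrist_force: [-0.1, 0.2, -0.3]
finger_gap: 0.0856
grip_force: 0.0
clock: 1.35
tcp_pos: [0.421, -0.0409, 0.2722]
orientation: [0.0, 0.213, 0.977, 0.0]
wrist_force: [0.9, -0.1, 0.1]
finger_gap: 0.0852
grip_force: 0.0
clock: 1.77
tcp_pos: [0.4815, -0.2281, 0.2719]
orientation: [-0.0, 0.214, 0.977, 0.0]
wrist_force: [1.4, 0.7, -0.3]
finger_gap: 0.0852
grip_force: 0.0
clock: 2.18
tcp_pos: [0.4812, -0.2262, 0.2212]
orientation: [-0.0, -0.089, 0.996, 0.0]
wrist_force: [0.2, 0.3, -0.3]
finger_gap: 0.0856
grip_force: 0.0
clock: 2.43
tcp_pos: [0.4803, -0.2254, 0.1998]
orientation: [-0.002, -0.208, 0.978, 0.002]
wrist_force: [-0.6, -0.8, -0.2]
finger_gap: 0.0855
grip_force: 0.0
```

```bash
python3 -m jog '[[-1,0,0,0.035,0],[-1,0,0,0.035,0],[-1,0,0,0.035,0],[-1,0,0,0.035,0],[-1,0,0,0.032,0]]'
python3 -m jog '[[-1,0,0,0,0],[1,0,0,0,0],[1,0,0,0,0],[1,0,0,0,0],[1,0,0,0,0]]' 40
python3 -m jog '[[1,0,0,0,0],[1,0,0,0,0],[1,0,0,0,0],[1,0,0,0,0],[1,0,0,0,0]]'
python3 -m jog '[[1,0,0,0,0],[1,0,0,0,0],[1,0,0,-0.02,0],[1,0,0,-0.04,0],[1,0,0,-0.04,0]]'
python3 -m jog '[[1,0,0,-0.04,0],[1,0,0,-0.04,0],[1,0,0,-0.04,0],[1,0,0,-0.02,0],[1,0,0,0,0]]'
python3 - <<'E'
from h import *
t=grab("top","t1");s=grab("side","s1")
a=np.zeros((400,800,3),np.uint8)
a[:,:400]=crop(t,300,160,133,133,3.01)[:400,:400];a[:,400:]=crop(s,255,120,160,160,2.5)
cv2.imwrite("pics/c2.png",a)
E
```

```text
clock: 2.85
tcp_pos: [0.4814, -0.226, 0.0289]
orientation: [0.0, -0.205, 0.979, 0.0]
wrist_force: [-0.8, -1.1, -0.0]
finger_gap: 0.0852
grip_force: 0.0
clock: 3.27
tcp_pos: [0.4832, -0.2273, 0.0327]
orientation: [0.002, -0.207, 0.978, -0.002]
wrist_force: [1.1, -0.4, 0.3]
finger_gap: 0.0386
grip_force: 0.0
clock: 3.68
tcp_pos: [0.4826, -0.2269, 0.0318]
orientation: [0.001, -0.207, 0.978, -0.001]
wrist_force: [-0.5, -0.5, 6.6]
finger_gap: 0.0113
grip_force: 40.7
clock: 4.1
tcp_pos: [0.4797, -0.2249, 0.1298]
orientation: [-0.002, -0.207, 0.978, 0.002]
wrist_force: [1.3, -1.0, -1.5]
finger_gap: 0.0114
grip_force: 39.5
clock: 4.52
tcp_pos: [0.4835, -0.2274, 0.2761]
orientation: [0.003, -0.207, 0.978, -0.003]
wrist_force: [0.5, -1.4, -2.0]
finger_gap: 0.0112
grip_force: 39.6
```

View pics/c2.png

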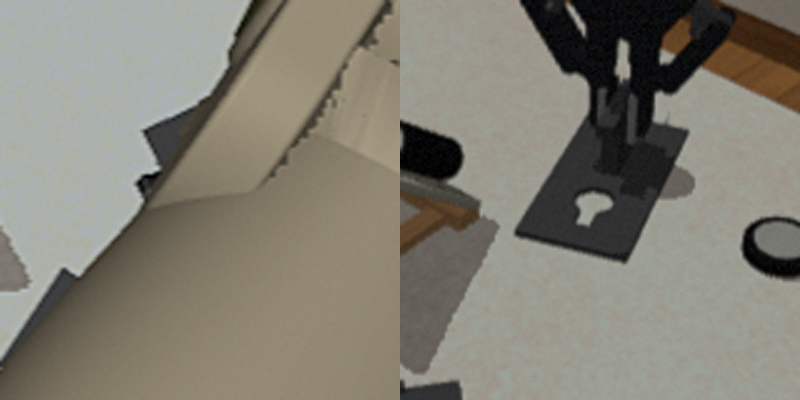

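```bash
python3 -m jog '[[1,0,0,0,6.5],[1,0,0,0,6.5],[1,0,0,0,6.5],[1,-0.0113,0.0386,0,0],[1,-0.0113,0.0386,0,0]]' 40
python3 -m jog '[[1,-0.0113,0.0386,0,0],[1,-0.0113,0.0386,0,0],[1,-0.0113,0.0386,0,0],[1,-0.0113,0.0386,0,0],[1,-0.0113,0.0386,0,0]]'
python3 -m jog '[[1,-0.0113,0.0386,0,0],[1,-0.0113,0.0386,0,0],[1,-0.0113,0.0386,0,0],[1,0,0,0.02,0],[1,0,0,0.04,0]]'
python3 -m jog '[[1,0,0,0.04,0],[1,0,0,0.03,0],[1,0,0,0,0],[1,0,0,0,0]]' 25
```

```text
clock: 5.03
tcp_pos: [0.4969, -0.1478, 0.267]
orientation: [-0.002, -0.035, 0.999, 0.001]
wrist_force: [0.7, -0.2, -1.4]
finger_gap: 0.0113
grip_force: 39.8
clock: 5.45
tcp_pos: [0.5384, 0.0512, 0.2674]
orientation: [-0.002, -0.038, 0.999, 0.0]
wrist_force: [1.2, -0.2, -2.4]
finger_gap: 0.0114
grip_force: 39.8
clock: 5.87
tcp_pos: [0.5666, 0.1705, 0.2113]
orientation: [0.003, -0.04, 0.999, 0.0]
wrist_force: [2.2, -0.6, -2.3]
finger_gap: 0.0115
grip_force: 40.1
clock: 6.2
tcp_pos: [0.5617, 0.1669, 0.1357]
orientation: [-0.004, -0.038, 0.999, -0.0]
wrist_force: [-0.7, -0.4, -1.8]
finger_gap: 0.0113
grip_force: 40.6
```

```bash
python3 -m jog '[[1,0,0,0,0],[1,0,0,0.008,0],[1,0,0,0.008,0],[1,0,0,0.008,0]]' 25
python3 -m jog '[[1,0,0,0.008,0],[1,0,0,0.008,0],[1,0,0,0.008,0]]' 25
python3 - <<'E'
from h import *
t=grab("top","t2");s=grab("side","s2")
a=np.zeros((400,800,3),np.uint8)
a[:,:400]=crop(t,150,140,133,133,3.01)[:400,:400];a[:,400:]=crop(s,175,75,133,133,3.01)[:400,:400]
cv2.imwrite("pics/c3.png",a)
E
```

```text
clock: 6.53
tcp_pos: [0.568, 0.1676, 0.1179]
orientation: [0.004, -0.038, 0.999, 0.0]
wrist_force: [7.5, 0.8, 5.1]
finger_gap: 0.0113
grip_force: 42.3
clock: 6.78
tcp_pos: [0.5699, 0.1678, 0.0946]
orientation: [0.005, -0.038, 0.999, 0.001]
wrist_force: [9.0, 0.5, 4.9]
finger_gap: 0.0115
grip_force: 44.8
```

View pics/c3.png

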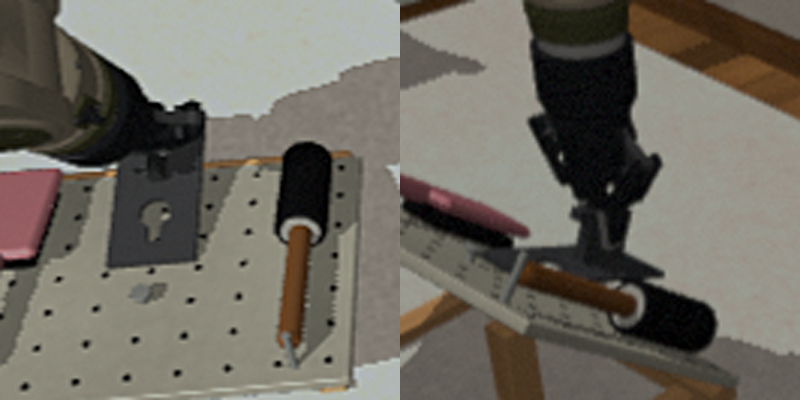

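```bash
python3 -m jog '[[1,0,0,0.008,0],[1,0,0,0.008,0],[1,0,0,0.008,0]]' 25
python3 -m jog '[[1,0,0,0.006,0],[1,0,0,0.006,0],[1,0,0,0,0]]' 25
python3 -m jog '[[1,0,0,0.004,0],[1,0,0,0,0]]' 25
```

```text
clock: 7.13
tcp_pos: [0.5662, 0.1674, 0.069]
orientation: [0.002, -0.038, 0.999, 0.0]
wrist_force: [2.6, 0.4, 3.7]
finger_gap: 0.0115
grip_force: 47.9
clock: 7.38
tcp_pos: [0.57, 0.1679, 0.0594]
orientation: [0.006, -0.038, 0.999, 0.0]
wrist_force: [7.6, 0.5, 11.4]
finger_gap: 0.0113
grip_force: 50.0
clock: 7.55
tcp_pos: [0.5721, 0.1681, 0.0576]
orientation: [0.008, -0.038, 0.999, 0.001]
wrist_force: [8.7, 1.0, 20.7]
finger_gap: 0.0111
grip_force: 51.4
```

```bash
python3 -m jog '[[1,0,0,0,0],[1,-0.008,0,-0.0095,0],[1,-0.008,0,-0.0095,0],[1,0,0,0,0],[1,0,0,0,0]]' 60
python3 -m jog '[[1,0.016,0,-0.0134,0],[1,0.016,0,-0.0134,0],[1,0.016,0,-0.0134,0],[1,0.0156,0,-0.0132,0],[1,0,0,0,0]]' 60
python3 -m jog '[[1,0,0,0,0],[1,0,0,0,0]]' 60
python3 - <<'E'
from h import *
t=grab("top","t3");s=grab("side","s3")
a=np.zeros((400,800,3),np.uint8)
a[:,:400]=crop(t,150,160,100,100,4);a[:,400:]=crop(s,150,90,133,133,3.01)[:400,:400]
cv2.imwrite("pics/c4.png",a)
E
```

```text
clock: 7.97
tcp_pos: [0.5798, 0.1684, 0.0703]
orientation: [-0.001, -0.038, 0.999, -0.0]
wrist_force: [0.2, -0.0, -2.1]
finger_gap: 0.011
grip_force: 58.6
clock: 8.38
tcp_pos: [0.5136, 0.1636, 0.125]
orientation: [-0.002, -0.039, 0.999, -0.0]
wrist_force: [-0.5, -0.3, -3.0]
finger_gap: 0.0113
grip_force: 58.8
clock: 8.55
tcp_pos: [0.5169, 0.1636, 0.1235]
orientation: [-0.001, -0.038, 0.999, -0.0]
wrist_force: [0.1, 0.2, -2.9]
finger_gap: 0.0111
grip_force: 58.8
```

View pics/c4.png

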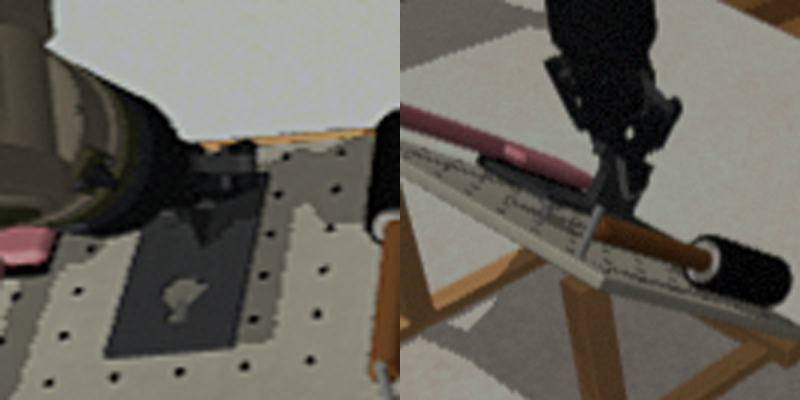

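```bash
cat >> h.py <<'E'
S=np.array([.4387,.1563,.1215]);xd=np.array([-.764,-.058,.643]);zd=np.array([.641,.049,.766]);yd=np.cross(zd,xd)
def onb(c,u,v,h):
    o,d=ray(c,u,v);o=o-S;k=(h-o@zd)/(d@zd);p=o+k*d;return np.array([p@xd,p@yd])*1000
E
python3 - <<'E'
from h import *
t=load("pics/t3.npy");s=load("pics/s3.npy")
print("screw top view, h12",onb(t,197.3,237.3,.012), "side",onb(load('pics/side0.npy'),200.5,159.3,.012))
for h in (.015,.02,.025): print(h,onb(t,176.75,249.25,h),onb(t,209.5,246.25,h))
im=t["img"][222:256,170:220].copy();g=cv2.resize(im,None,fx=14,fy=14,interpolation=cv2.INTER_CUBIC)
g=cv2.convertScaleAbs(g,alpha=1.5);cv2.imwrite("pics/c5.png",g[:,:,::-1])
E
```

```text
screw top view, h12 [ 0.72010659 -0.55026843] side [2.02627488 6.71430706]
0.015 [ 34.33559289 -38.83398156] [33.46618904 33.06742983]
0.02 [ 38.75684451 -36.28437989] [37.894513   35.03213517]
0.025 [ 43.17809614 -33.73477822] [42.32283697 36.99684051]
```

View pics/c5.png

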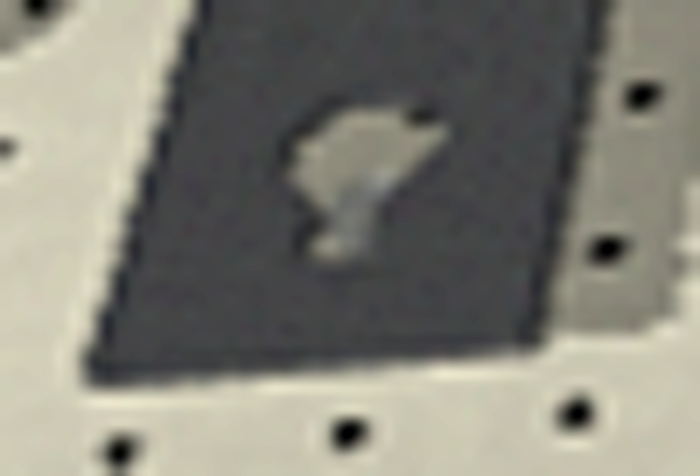

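```bash
python3 -m jog '[[1,0.0054,0,-0.0045,0],[1,0,0,0,0],[1,0,0,0,0]]' 60
python3 - <<'E'
from h import *
t=grab("top","t4")
im=t["img"][217:251,170:220].copy();g=cv2.resize(im,None,fx=14,fy=14,interpolation=cv2.INTER_CUBIC)
g=cv2.convertScaleAbs(g,alpha=1.5);cv2.imwrite("pics/c6.png",g[:,:,::-1])
for x,y,h in((0,0,.012),(0,0,.02),(25-25,0,.02)):
    X=S+xd*x+yd*y+zd*h;print(h,((proj(t,X)-[170,217])*14).round())
E
```

```text
clock: 8.9
tcp_pos: [0.5119, 0.1632, 0.129]
orientation: [-0.0, -0.038, 0.999, 0.0]
wrist_force: [0.6, -0.4, -1.9]
finger_gap: 0.0112
grip_force: 58.7
0.012 [386. 281.]
0.02 [373. 248.]
0.02 [373. 248.]
```

View pics/c6.png

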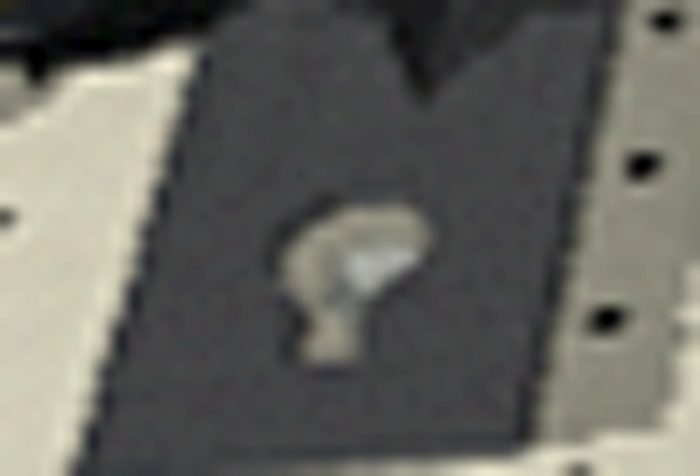

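```bash
python3 -m jog '[[1,0.0032,-0.0007,0.0038,0],[1,0,0,0,0]]' 60
python3 -m jog '[[1,0.0032,0,0.0038,0],[1,0,0,0,0]]'
python3 -m jog '[[1,0.0026,0,0.0031,0],[1,0,0,0,0]]'
python3 - <<'E'
from h import *
t=grab("top","t5");s=grab("side","s5")
im=t["img"][217:251,170:220].copy();g=cv2.resize(im,None,fx=8,fy=8,interpolation=cv2.INTER_CUBIC)
a=np.zeros((400,800,3),np.uint8);a[:272,:400]=cv2.convertScaleAbs(g,alpha=1.5)[:,:,::-1]
a[:,400:]=crop(s,150,110,100,100,4)
cv2.imwrite("pics/c7.png",a)
E
```

```text
clock: 9.12
tcp_pos: [0.5079, 0.1621, 0.1246]
orientation: [-0.001, -0.038, 0.999, -0.0]
wrist_force: [-1.0, -0.6, -2.2]
finger_gap: 0.011
grip_force: 58.8
clock: 9.28
tcp_pos: [0.5045, 0.1619, 0.1207]
orientation: [-0.001, -0.038, 0.999, -0.0]
wrist_force: [-0.7, -0.6, -1.3]
finger_gap: 0.0112
grip_force: 58.8
clock: 9.45
tcp_pos: [0.5021, 0.1618, 0.1178]
orientation: [-0.001, -0.038, 0.999, -0.0]
wrist_force: [-0.3, -0.3, -2.0]
finger_gap: 0.0108
grip_force: 58.8
```

View pics/c7.png

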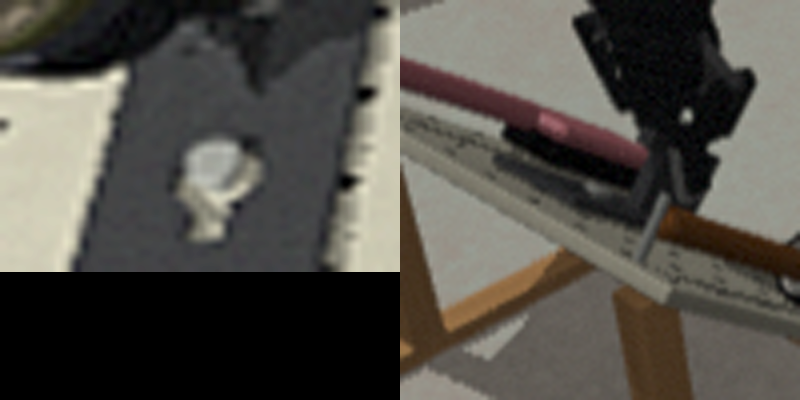

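```bash
python3 -m jog '[[1,0.0016,0,0.0019,0],[1,0,0,0,0]]' 60
python3 -m jog '[[1,0.0016,0,0.0019,0],[1,0,0,0,0]]'
python3 -m jog '[[1,0.0013,0,0.0015,0],[1,0,0,0,0]]'
```

```text
clock: 9.72
tcp_pos: [0.5021, 0.1619, 0.117]
orientation: [0.001, -0.038, 0.999, 0.0]
wrist_force: [1.6, -0.3, -1.0]
finger_gap: 0.0115
grip_force: 58.7
clock: 9.88
tcp_pos: [0.5023, 0.1619, 0.1164]
orientation: [0.003, -0.038, 0.999, 0.0]
wrist_force: [3.3, -0.0, 4.2]
finger_gap: 0.0114
grip_force: 59.4
clock: 10.05
tcp_pos: [0.5025, 0.162, 0.1161]
orientation: [0.005, -0.038, 0.999, 0.0]
wrist_force: [4.1, -0.0, 9.8]
finger_gap: 0.0111
grip_force: 60.4
```

```bash
python3 -m jog '[[1,-0.0045,0,0.0025,0],[1,-0.0038,0,0.0032,0],[1,-0.0038,0,0.0032,0],[1,0,0,0,0]]' 60
python3 -m jog '[[1,-0.0031,0,0.0026,0],[1,0,0,0,0]]'
python3 -m jog '[[1,-0.0023,0,0.0019,0],[1,0,0,0,0]]'
python3 -m jog '[[1,-0.0023,0,0.0019,0],[1,0,0,0,0]]'
```

```text
clock: 10.38
tcp_pos: [0.5144, 0.1629, 0.1061]
orientation: [0.004, -0.038, 0.999, 0.0]
wrist_force: [5.1, 1.2, 2.1]
finger_gap: 0.0117
grip_force: 59.2
clock: 10.55
tcp_pos: [0.5173, 0.1632, 0.1037]
orientation: [0.004, -0.038, 0.999, 0.0]
wrist_force: [4.6, 0.3, 4.1]
finger_gap: 0.0111
grip_force: 59.5
clock: 10.72
tcp_pos: [0.519, 0.1633, 0.1023]
orientation: [0.003, -0.038, 0.999, 0.0]
wrist_force: [1.5, 0.0, 9.4]
finger_gap: 0.0114
grip_force: 60.1
clock: 10.88
tcp_pos: [0.5193, 0.1634, 0.102]
orientation: [0.002, -0.038, 0.999, 0.0]
wrist_force: [-7.7, -0.6, 25.8]
finger_gap: 0.0111
grip_force: 62.5
```

```bash
python3 -m jog '[[1,0.0015,0,-0.0022,0],[1,0,0,0,0]]' 20
python3 -m jog '[[0.3,0,0,0,0],[0.3,0,0,0,0],[0.3,0,0,0,0],[0,0,0,0,0]]'
python3 -m jog '[[0,0,0,-0.01,0],[0,0,0,-0.03,0],[0,0,0,-0.04,0],[0,-0.03,0,-0.02,0],[0,-0.03,0,0,0]]'
python3 -m jog '[[0,-0.04,0,0,0],[0,-0.04,0,0,0],[0,-0.02,0,0,0],[0,0,0,0,0]]'
python3 - <<'E'
from h import *
t=grab("top","t6");s=grab("side","s6")
a=np.zeros((400,800,3),np.uint8);a[:,:400]=cv2.convertScaleAbs(crop(t,160,190,80,80,5),alpha=1.3)
a[:,400:]=crop(s,150,110,100,100,4)
cv2.imwrite("pics/c8.png",a)
E
```

```text
clock: 11.05
tcp_pos: [0.5189, 0.1633, 0.1025]
orientation: [0.003, -0.038, 0.999, 0.0]
wrist_force: [0.8, 0.0, 12.0]
finger_gap: 0.0107
grip_force: 60.5
clock: 11.38
tcp_pos: [0.5159, 0.1628, 0.0993]
orientation: [-0.001, -0.038, 0.999, -0.0]
wrist_force: [0.6, 0.5, 0.5]
finger_gap: 0.0409
grip_force: 0.0
clock: 11.8
tcp_pos: [0.579, 0.1682, 0.2073]
orientation: [0.005, -0.038, 0.999, 0.001]
wrist_force: [1.9, 0.7, 0.3]
finger_gap: 0.0427
grip_force: 0.0
clock: 12.13
tcp_pos: [0.6799, 0.1748, 0.1986]
orientation: [0.0, -0.038, 0.999, -0.0]
wrist_force: [-0.7, -0.3, -1.2]
finger_gap: 0.0425
grip_force: 0.0
```

View pics/c8.png

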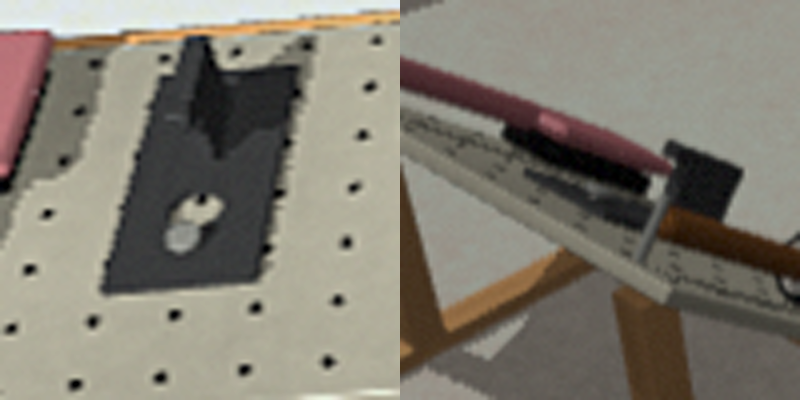

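Run:
```python
from h import *
t=load("pics/t6.npy")
print(onb(t,180.4,248.6,.005),onb(t,212,246.4,.005),"head",onb(t,160+182/5,190+237/5,.012))
```

```text
[ 24.45679083 -36.00852159] [25.66988484 34.90210562] head [ 0.80149833 -2.58063147]
```

```bash
python3 -c "
from workcell import env
print(env.hand_in())"
```

```text
the job is handed in; nothing more can be done
None
```

The brush hook hangs on the screw, flat and straight on the board, with the screw within about 1.3 mm of the slot end by my last camera measurement. The job was handed in at about 12 s; hand-in returned no verdict, and I did not re-measure the jar, tweezer or mirror, though no move came near them.

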